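# Post the worn chipper knife into the blade box

## Robot

A 6-joint arm with a two-finger parallel gripper is mounted at the origin on the work surface. World frame = base frame: x ahead of the robot, y to its left, z up, the work surface at z = 0. Lengths are in m, angles in rad, forces in N, time in s.
With the tool pointing down it reaches from about 0.35 to 0.85 m from the base axis. Payload 8.1 kg.
Tool frame: the origin (TCP) lies between the finger pads; the fingertips stand 11 mm ahead of it and the grasp point (between the pads) lies 8 mm behind it (robot.tips_ahead is the distance from the TCP to the fingertips, in m); z points along the fingers, y is the line along which they close (so a half turn about z gives the same grasp; the last joint's range is limited). The gripper opens to 93 mm and grips with 3 to 60 N. Pads are 15 mm wide; open, the fingers measure 128 mm over their backs; the gripper's body (75 mm by 188 mm) begins 65 mm behind the grasp point.
Start: joints at [1.092, 0.13, 1.488, -0, 1.523, -0.085], TCP at [0.23, 0.554, 0.23] pointing down, gripper open.
Joint ranges: [-2.96, 2.96], [-0.89, 2.26], [0.02, 2.5], [-1.34, 4.48], [0, 2.73], [-2.66, 2.66]. Speed limits (rad/s): [2.39, 2.39, 2.79, 3.14, 3.14, 3.14].

## Interface

Orientations are given as a rotation vector (axis times angle).
In Python, from plant import robot gives the robot as it stands. The module is installed in compiled form; this text tells all that it offers.
- The arm moves only by the tool move_arm, never from a script. Its argument "deltas" is one flat list of numbers, 7 for each row, row after row: the shift along the tool's x, y, z in m, then the turn, a rotation vector about the tool's x, y, z in rad, then the opening, from 0 (shut) to 1 (fully open). A call has 1 to 12 rows; each row is the pose to reach, as a shift and turn from the pose commanded when the call began, along the tool's axes at that moment; what a row does not reach only later rows make up. A row lasts 1/8 s, in which the tool goes at most 62.5 mm and 10.7 degrees, less where a joint would pass 70% of its speed; a pose out of reach is approached as far as the arm can. A call with a gripper value outside its range is refused whole. The fingers move at their own pace and stop on an object; "squeeze" is the grip in N (left out, the last holds). Time passes only in rows, so rows that repeat a pose let the fingers close. It gives the time, the measured TCP pose, the force, the opening and the grip force at its end, in the units of the state.
- robot.read_state(): the state, without advancing time (a new reading comes with each control period).
- robot.read_camera(name): name is "scene" or "top"; returns (picture, depth): 384x512x3 uint8, red, green, blue; 384x512 float32, m along the optical axis (not along the pixel's ray), 0 where there is no reading.
- robot.camera_model(name): a dict with "K" (3x3 intrinsics, pixels), "R" (3x3) and "t" (3): a world point X has camera coordinates R X + t. Camera axes: x right, y down, z forward; pixel columns grow to the right and rows downward; lengths in m; the calibration is good to about 2 mm. A picture is of the moment at which its call begins. camera_model takes no time and is no camera call.
- robot.close_job(): hands the job in; it is judged then, once.
Trained networks look in the newest picture that a camera, given by its name, has taken for a name from the list of things; names that differ only in an ending like _2 or _b are one class to them, and where a whole thing is asked for, a point or a joint stands for the part that bears it (a point fixed in the world has none). Each returns a list of dicts, best first, with "confidence" (0 to 1); they miss things now and then, are a little off and sometimes report something else, mostly with a low value. They report only what shows in the picture. A call takes as long as a camera call. They do not tell look-alikes from the thing itself.
- robot.recognise(camera, label): "uv" ([column, row] in pixels, amid what is visible of it).
The state is a dict: "t": time; "q": joint angles; "dq": joint speeds; "joint_torque": joint torques, N m; "tool_pos": TCP position; "orientation": TCP orientation; "force": force on the tool from outside, world axes, zero at the start; "wrist_torque": the same for the moment, N m; "opening": finger opening in m; "gripper_force": force on a finger pad.
Only numpy, scipy, OpenCV 4.12 (cv2) and the standard library are available. Lean on these libraries where they do the work, as an engineer would, in place of code of your own. Each camera call takes 0.05 s, during which the arm holds its last target. There are 200 camera calls.

## Task

Put the worn, rust-brown chipper knife away safely: slide the orange shutter of the green blade box fully open, turn the knife edge-on and post it through the narrow slot so that it drops right into the box, then slide the shutter fully shut again. Leave the new bright knife on its block, and do not knock over or shift the jar or the screwdriver.

Things in the scene. Friction and masses are not known exactly. Their poses are not given: they have to be found in the camera images.
- worn_knife: worn garden-chipper knife to be posted: flat rust-brown steel bar 140 x 44 x 6 mm, about 0.27 kg, two dark bolt holes. Origin: centre of its underside; x along its length, y across its width, z the face normal. It starts flat on a wooden block, z up, x within 20 degrees of world +y; its -x end sticks out 47 to 55 mm past the block in free air and can be gripped there across the width
- block_a: grey-painted wooden block under the worn knife, fixed to the table: 90 mm long (x), 36 mm wide (y, so the knife stands 4 mm proud on each side), 45 mm high. Origin: centre of its underside. The knife lies loose on it
- new_knife: bystander: a knife of the same size, new, bright steel with a blue band, lying loose in the same way on a second, equal fixed block about 160 mm from the first along world x; which of the two is nearer the robot varies. Origin and axes as the worn knife's. Leave it there
- bladebox: green sheet-steel box fixed to the table, 190 mm long (its x), 150 mm deep (its y), 4 mm walls, clear window on its +x side. Origin: centre of its underside, z up; yaw within 0.25 rad of the world's. Its top slopes at 30 degrees, 127 mm high on the -y side, 213 mm on the +y side. Empty and hollow inside
- slot (a point): centre of the slot's mouth on the sloping top, at (40, 0, 170) mm in the box frame, axes as the box's. The slot is 66 mm long (box x) and 14 mm wide (up the slope), in 4 mm sheet. The knife goes in end first, width along box x, length square to the slope (60 degrees below level, towards box +y) or steeper. Let go with over half its length inside, it drops in by itself
- shutter (a joint): orange shutter over the slot, a 4 mm plate sliding along the box's x on the sloping top: 0 fully shut, 0.080 m fully open; it opens towards the box's -x. It starts 0 to 15 mm open, takes about 1.5 N to slide and stays where it is left
- tab (a point): black grip tab on the shutter's -x end: 12 mm thick along box x, 26 mm wide up the slope, standing 46 mm out square to the slope. This point is on its middle line, 12 mm below its outer end, and moves with the shutter. Axes: the box's turned 30 degrees about x, z square to the slope
- jar: a bystander: jar 60 mm across, 85 mm tall, black cap, standing. Origin: centre of its underside
- screwdriver: a bystander: red-handled screwdriver lying on the table. Origin near its middle, on its underside
Not all that is in view belongs to the job. Of the things like the worn_knife, leave any that is pink; of the rest the larger one is meant.

How it is judged:
On the way, in this order (a step that is already met when the one before it is completed fails the run):
1. the shutter is slid open (more than 65 mm) while the worn knife is still outside (value of joint shutter above 0.065 m and distance between worn_knife and bladebox above 0.13 m), for 0.2 s.
2. the worn knife has dropped through the slot into the box, with the shutter still open (value of joint shutter above 0.05 m and z of worn_knife in the frame of bladebox below 0.1 m and y of worn_knife in the frame of bladebox between -0.073 and 0.073 m and x of worn_knife in the frame of bladebox between -0.093 and 0.093 m), for 0.2 s.
At the end, for the whole second after the job is handed in: The worn knife lies at rest inside the blade box (its centre inside the walls and less than 100 mm above the box's underside), the shutter is shut to within 8 mm, and the new knife is within 20 mm of where it started (value of joint shutter below 0.008 m and z of worn_knife in the frame of bladebox below 0.1 m and y of worn_knife in the frame of bladebox between -0.073 and 0.073 m and x of worn_knife in the frame of bladebox between -0.093 and 0.093 m and linear speed of worn_knife below 0.03 m/s and distance of new_knife from where it was at the start of the episode below 0.02 m); the robot touches nothing.
It fails at once if the new knife is shifted by more than 20 mm (distance of new_knife from where it was at the start of the episode above 0.02 m).
It fails at once if the jar is shifted by more than 30 mm or knocked over (distance of jar from where it was at the start of the episode above 0.03 m or angle between jar's own z axis and vertical above 0.5 rad).
It fails at once if the screwdriver is shifted by more than 30 mm (distance of screwdriver from where it was at the start of the episode above 0.03 m).
It also fails if it takes over 62 s, if anything falls off the work surface, if the arm or the gripper's body presses on something with over 40 N, if the wrist force passes 120 N, or if a joint passes its speed limit or range.

## Working session

There is one attempt and no reset: what is moved stays moved. The work goes in short steps, Python scripts to look and compute and a tool call to move; the robot and the scene stay as the last step left them, time stands still between calls to the robot, and variables do not carry over. Pictures are saved under pics/ and viewed, at most 10 in all, crops included, and the job is handed in when it is done.

Besides the shell and the picture viewer there is one more tool, called after "Emit:" as name(argument=value, ...) on one line, values as JSON. move_arm: Moves the arm, as the interface text tells. Its arguments: {"type":"object","properties":{"deltas":{"type":"array","items":{"type":"number"}},"squeeze":{"type":"number"}},"required":["deltas"]}

```bash
mkdir -p pics; cat > h.py <<'E'
import numpy as np, cv2
from plant import robot
from scipy.spatial.transform import Rotation as Ro
def cloud(n,d):
    m=robot.camera_model(n);K=np.array(m["K"]);R=np.array(m["R"]);t=np.array(m["t"])
    v,u=np.mgrid[:d.shape[0],:d.shape[1]]
    c=np.stack([(u-K[0,2])/K[0,0]*d,(v-K[1,2])/K[1,1]*d,d],-1)
    return (c-t)@R   # world
def look(n):
    p,d=robot.read_camera(n); return p,d,cloud(n,d)
def save(f,p): cv2.imwrite(f,cv2.cvtColor(np.ascontiguousarray(p),cv2.COLOR_RGB2BGR))
E
python3 - <<'E'
from h import *
for n in("scene","top"):
    p,d,c=look(n); save(f"pics/{n}0.png",p); np.savez(f"{n}0.npz",p=p,d=d,c=c)
    m=robot.camera_model(n); print(n,(-np.array(m["R"]).T@np.array(m["t"])).round(3))
    for l in["worn_knife","new_knife","block_a","bladebox","slot","tab","jar","screwdriver"]:
        for r in robot.recognise(n,l):
            u,v=map(int,r["uv"]); print(l,u,v,round(r["confidence"],2),c[v,u].round(3))
print(robot.read_state())
E
```

```text
scene [1.283 0.172 0.751]
worn_knife 201 167 0.77 [ 0.286 -0.351  0.006]
worn_knife 229 202 0.72 [ 0.485 -0.172  0.055]
worn_knife 223 188 0.72 [ 0.37  -0.239  0.005]
worn_knife 377 228 0.7 [0.593 0.217 0.162]
new_knife 212 236 0.56 [ 0.621 -0.164  0.052]
block_a 241 214 0.92 [ 0.488 -0.137  0.022]
bladebox 380 222 0.85 [0.588 0.221 0.176]
slot 377 229 0.85 [0.592 0.218 0.158]
tab 379 201 0.94 [0.511 0.213 0.173]
jar 272 287 0.7 [0.748 0.029 0.076]
screwdriver 286 226 0.74 [ 0.493 -0.006  0.019]
top [ 0.307 -0.032  1.3  ]
worn_knife 297 209 0.95 [ 0.479 -0.173  0.05 ]
worn_knife 352 281 0.84 [ 0.263 -0.346  0.006]
worn_knife 314 246 0.7 [ 0.37  -0.231  0.001]
bladebox 162 198 0.7 [0.485 0.207 0.199]
slot 162 198 0.65 [0.485 0.207 0.199]
tab 160 187 0.88 [0.519 0.219 0.177]
jar 238 132 0.8 [0.71  0.01  0.086]
screwdriver 239 212 0.65 [ 0.307 -0.032  1.3  ]
screwdriver 295 211 0.25 [ 0.473 -0.167  0.052]
{'t': 0.9, 'q': array([ 1.09158031e+00,  1.30360332e-01,  1.48820435e+00,  2.53891255e-05,
        1.52300569e+00, -8.54055116e-02]), 'dq': array([-0.00174793, -0.00078173, -0.00080364,  0.00084535,  0.00092491,
       -0.0004686 ]), 'joint_torque': array([-5.64817765e-04, -5.59783852e+01, -4.92039943e+01,  7.64151290e-02,
        2.34830944e-02, -5.72646672e-05]), 'tool_pos': array([0.23020196, 0.55408719, 0.22965654]), 'orientation': array([-6.14604820e-01, -3.08086859e+00, -4.47128611e-05]), 'force': array([ 0.19933707, -0.10304193,  0.50267003]), 'wrist_torque': array([ 0.0004206 ,  0.02439053, -0.00646063]), 'gripper_force': 0.0, 'opening': 0.0929704588708975}
```

View pics/scene0.png

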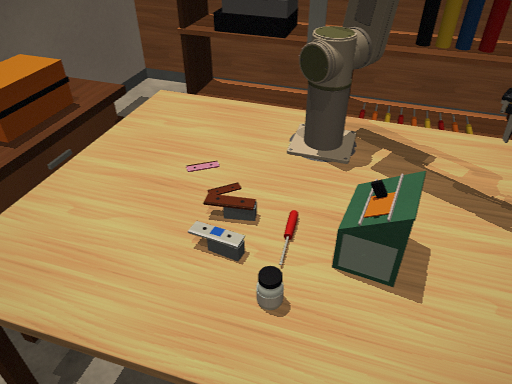

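View pics/top0.png

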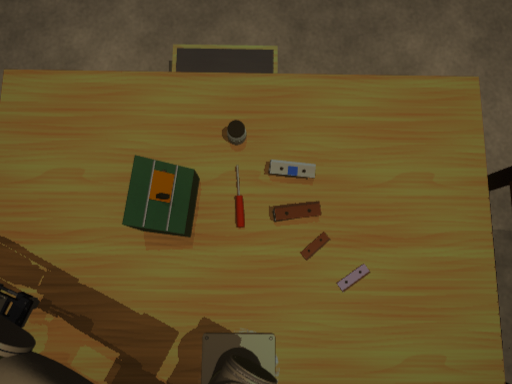

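The top view shows the box at (162,198), with the tab at (162,196). There are three candidates for the worn knife:
- Large rust-brown bar on a block at (297,211).
- Small brown bar on the table at (315,246).
- Pink bar at (353,278).

The bar at (297,211) fits: it isn't pink, it's the larger of the other two, and it lies on a block. I'll confirm it in a crop while measuring.

```bash
python3 - <<'E'
from h import *
T=np.load("top0.npz");S=np.load("scene0.npz")
p=T["p"];save("pics/crop.png",cv2.resize(p[150:300,225:385],None,fx=4,fy=4,interpolation=cv2.INTER_CUBIC))
def rect(q):
    r=cv2.minAreaRect((q[:,:2]*1000).astype(np.float32)); return np.array(r[0]).round(1),np.array(r[1]).round(1),round(r[2],1),np.median(q[:,2]).round(4)
for n,D in(("top",T),("scene",S)):
    c=D["c"];im=D["p"].astype(int);ok=D["d"]>0
    for nm,cx,cy in(("worn",.48,-.17),("new",.62,-.164)):
        m=ok&(abs(c[...,0]-cx)<.05)&(abs(c[...,1]-cy)<.11)&(c[...,2]>.043)&(c[...,2]<.06)
        print(n,nm,m.sum(),*rect(c[m]))
    m=ok&(c[...,0]>.42)&(c[...,0]<.75)&(c[...,1]>.08)&(c[...,1]<.36)&(c[...,2]>.02)&(c[...,2]<.225)
    g=m&(im[...,1]>im[...,0]*1.2)
    q=c[m];print(n,"box",m.sum(),*rect(q))
    r=c[g&(c[...,2]>.11)]
    for _ in range(6):
        A=np.c_[r[:,:2],np.ones(len(r))];k=np.linalg.lstsq(A,r[:,2],rcond=None)[0];e=r[:,2]-A@k;r=r[abs(e)<max(.004,1.5*e.std())]
    print("roof",len(r),k.round(4),"slope",np.degrees(np.arctan(np.hypot(k[0],k[1]))).round(2),"yaw",np.degrees(np.arctan2(-k[0],k[1])).round(2), "rect",*rect(r), "zrange",np.percentile(r[:,2],[1,99]))
    o=m&(im[...,0]>150)&(im[...,2]<60)&(im[...,1]<im[...,0]*.75);
    print("shutter",o.sum(),*rect(c[o]))
    b=m&(im.max(-1)<45)&(c[...,2]>.12);h=c[...,2]-(c[...,:2]@k[:2]+k[2]);b2=m&(h>.02)
    print("tab",b2.sum(),c[b2].mean(0).round(4),c[b2].min(0).round(3),c[b2].max(0).round(3),(h[b2].max()*np.cos(np.pi/6)).round(4))
    j=ok&(c[...,0]>.66)&(c[...,0]<.8)&(abs(c[...,1]-.02)<.06)&(c[...,2]>.02);print("jar",*rect(c[j]))
E
```

```text
top worn 661 [ 473.9 -173.1] [ 44.3 142.9] 7.5 0.0494
top new 632 [ 605.5 -158.7] [143.4  45.3] 84.9 0.0495
top box 4117 [501.4 219.5] [153.4 180.3] 83.4 0.1722
roof 2563 [0.0658 0.5736 0.01  ] slope 30.0 yaw -6.55 rect [501.5 219.8] [151.8 180.1] 83.6 0.1753 zrange [0.12543987 0.21215122]
shutter 0 [0. 0.] [0. 0.] 0.0 nan
tab 68 [0.4886 0.2032 0.2058] [0.483 0.187 0.181] [0.496 0.223 0.218] 0.051
jar [719.1  16.1] [56.  56.4] 49.9 0.0817
scene worn 593 [ 476.3 -171.8] [ 49.6 144.1] 8.6 0.0519
scene new 797 [ 608.1 -157.9] [144.8  46.7] 84.1 0.0518
scene box 6409 [504.  220.7] [152.  185.9] 83.3 0.1463
roof 2074 [0.0634 0.573  0.0128] slope 29.96 yaw -6.32 rect [504.2 219.7] [149.5 183.9] 83.4 0.1837 zrange [0.12790349 0.21331431]
shutter 411 [524.2 214.4] [49.2 82.7] 83.4 0.1758
tab 159 [0.4962 0.2054 0.202 ] [0.485 0.188 0.184] [0.501 0.224 0.218] 0.0479
jar [728.5  18.8] [56.3 56.2] 70.2 0.0715
  return _methods._mean(a, axis=axis, dtype=dtype,
  ret = ret.dtype.type(ret / rcount)
```

View pics/crop.png

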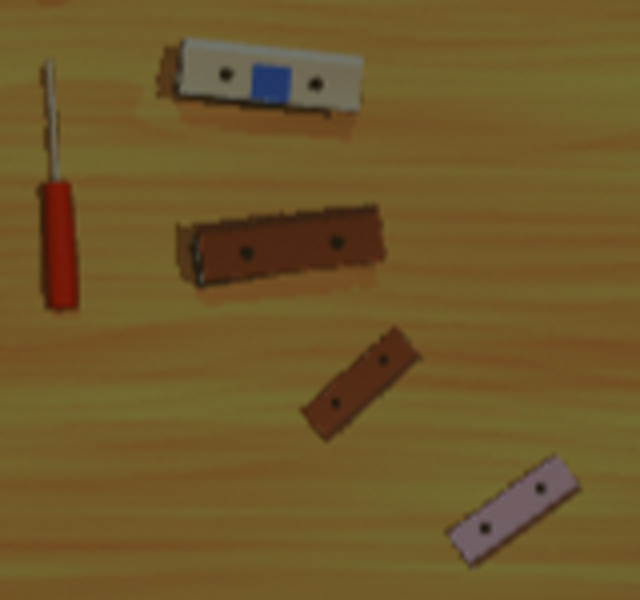

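The crop confirms it: the large rust-brown bar at crop (290,245) sits on a block and is clearly bigger than the other brown one. My box window cut off its -x end, so I'll refit the box and get the tab in the box frame.

```bash
python3 - <<'E'
from h import *
T=np.load("top0.npz");S=np.load("scene0.npz")
yaw=np.radians(-6.5);B=Ro.from_euler('z',yaw).as_matrix()
for n,D in(("top",T),("scene",S)):
    c=D["c"]; m=(D["d"]>0)&(c[...,0]>.36)&(c[...,0]<.75)&(c[...,1]>.08)&(c[...,1]<.36)&(c[...,2]>.1)&(c[...,2]<.235)
    q=c[m]@B; lo,hi=np.percentile(q,.5,0),np.percentile(q,99.5,0); print(n,lo.round(4),hi.round(4))
    ce=(lo+hi)/2; print("centre",(B@np.r_[ce[:2],0]).round(4),hi-lo)
    b=q-np.r_[ce[:2],0]; h=(b-[0,0,.170])@[0,-.5,.866]
    for a,z in((.012,.06),(.04,.06)):
        t=b[(h>a)&(h<z)]; print("tab",len(t),np.percentile(t,[5,50,95],0).round(4).tolist(),h.max().round(4))
s=robot.read_state();q=s["q"];print(Ro.from_rotvec(s["orientation"]).as_matrix().round(3))
W=Ro.from_euler('ZYZYZ',[0,0,0,0,0]) if 0 else None
f=lambda q:Ro.from_euler('z',q[0])*Ro.from_euler('y',q[1]+q[2])*Ro.from_euler('z',q[3])*Ro.from_euler('y',q[4])*Ro.from_euler('z',q[5])
print(f(q).as_matrix().round(3))
E
```

```text
top [0.3734 0.1992 0.1049] [0.5626 0.35   0.2138]
centre [0.4961 0.2198 0.    ] [0.18924031 0.15079683 0.10883192]
tab 71 [[-0.0102, -0.0316, 0.187], [-0.006, -0.0168, 0.2073], [0.0006, 0.0011, 0.217]] 0.0499
tab 47 [[-0.0098, -0.0329, 0.2034], [-0.0045, -0.0219, 0.2101], [0.001, -0.0112, 0.2171]] 0.0499
scene [0.3768 0.2014 0.1013] [0.5673 0.3511 0.2144]
centre [0.5003 0.2211 0.    ] [0.19052951 0.14970088 0.11304865]
tab 191 [[-0.0087, -0.0295, 0.1821], [-0.0014, -0.0143, 0.1996], [0.0011, 0.0007, 0.2146]] 0.049
tab 62 [[-0.0103, -0.0315, 0.2031], [-0.0023, -0.0208, 0.2102], [0.0012, -0.0107, 0.217]] 0.049
[[-0.923  0.384 -0.   ]
 [ 0.384  0.923  0.   ]
 [ 0.     0.    -1.   ]]
[[-0.384 -0.923 -0.   ]
 [-0.923  0.384  0.   ]
 [-0.     0.    -1.   ]]
```

```bash
cat > poses.py <<'E'
from h import *
yaw=-6.5; BX=np.array([.498,.2205,0]); Bm=Ro.from_euler('z',yaw,degrees=True).as_matrix()
def fr(y,z):
    y=np.array(y)/np.linalg.norm(y);z=np.array(z)/np.linalg.norm(z);return np.c_[np.cross(y,z),y,z]
ya=np.radians(98); xk=np.array([np.cos(ya),np.sin(ya),0]); yk=np.array([-np.sin(ya),np.cos(ya),0])
KC=np.array([.475,-.1725,.048])
phi=np.radians(45)
def shut(s): return fr(s*Bm[:,0],[0,0,-1])
def grasp(s): return fr(s*yk,np.sin(phi)*xk-np.cos(phi)*np.array([0,0,1]))
def post(s,el):  # el: knife angle below level, deg ; s sign: tool y=s*(-box x)
    e=np.radians(el)-phi; return fr(-s*Bm[:,0],Bm@[0,-np.sin(e),-np.cos(e)])
def wr(Rt,q1,q23):
    W=(Ro.from_euler('z',q1)*Ro.from_euler('y',q23)).inv()*Ro.from_matrix(Rt)*Ro.from_euler('z',-np.pi/2)
    a=W.as_euler('ZYZ'); b=np.array([a[0]+np.pi,-a[1],a[2]+np.pi]); w=lambda x:(x+np.pi)%(2*np.pi)-np.pi
    return w(a).round(2),w(b).round(2)
def delta(Rt,p):  # move in tool frame from current measured pose; p = grasp point target
    s=robot.read_state();R0=Ro.from_rotvec(s["orientation"]).as_matrix()
    tcp=np.array(p)+.008*Rt[:,2]
    return (R0.T@(tcp-s["tool_pos"])).round(4),Ro.from_matrix(R0.T@Rt).as_rotvec().round(4)
E
python3 - <<'E'
from poses import *
for s in(1,-1):
    print(s)
    for q23 in(1.2,1.6,2):
        print(q23,"shut",wr(shut(s),.41,q23)[0],"grasp",*wr(grasp(s),-.44,q23),"post",*wr(post(s,60),.4,q23),*wr(post(s,75),.4,q23))
E
```

```text
1
1.2 shut [0.   1.94 0.52] grasp [0.85 2.24 3.01] [-2.29 -2.24 -0.13] post [-0.26  2.06 -2.74] [ 2.88 -2.06  0.41] [-0.55  2.14 -2.88] [ 2.6  -2.14  0.26]
1.6 shut [0.   1.54 0.52] grasp [0.69 1.95 2.69] [-2.45 -1.95 -0.45] post [-0.23  1.67 -2.64] [ 2.91 -1.67  0.51] [-0.46  1.79 -2.67] [ 2.68 -1.79  0.47]
2 shut [0.   1.14 0.52] grasp [0.63 1.63 2.44] [-2.51 -1.63 -0.7 ] post [-0.24  1.28 -2.54] [ 2.9  -1.28  0.6 ] [-0.46  1.43 -2.5 ] [ 2.69 -1.43  0.64]
-1
1.2 shut [ 0.    1.94 -2.62] grasp [ 0.85  2.24 -0.13] [-2.29 -2.24  3.01] post [-0.26  2.06  0.41] [ 2.88 -2.06 -2.74] [-0.55  2.14  0.26] [ 2.6  -2.14 -2.88]
1.6 shut [ 0.    1.54 -2.62] grasp [ 0.69  1.95 -0.45] [-2.45 -1.95  2.69] post [-0.23  1.67  0.51] [ 2.91 -1.67 -2.64] [-0.46  1.79  0.47] [ 2.68 -1.79 -2.67]
2 shut [ 0.    1.14 -2.62] grasp [ 0.63  1.63 -0.7 ] [-2.51 -1.63  2.44] post [-0.24  1.28  0.6 ] [ 2.9  -1.28 -2.54] [-0.46  1.43  0.64] [ 2.69 -1.43 -2.5 ]
```

```bash
python3 - <<'E'
from poses import *
p=BX+Bm@[-.0045,-.0185,.202]; print(p)
for z in(.08,0): print(*map(list,delta(shut(1),p+[0,0,z])))
E
```

```text
[0.49143467 0.20262834 0.202     ]
[np.float64(-0.3761), np.float64(-0.2243), np.float64(-0.0444)] [np.float64(0.0), np.float64(-0.0), np.float64(1.2904)]
[np.float64(-0.3761), np.float64(-0.2243), np.float64(0.0356)] [np.float64(0.0), np.float64(-0.0), np.float64(1.2904)]
```

Emit:
move_arm(deltas=[-0.03,-0.02,-0.06,0,0,0.15,0.5,-0.376,-0.224,-0.06,0,0,1.29,0.5,-0.376,-0.224,-0.06,0,0,1.29,0.5,-0.376,-0.224,-0.06,0,0,1.29,0.5,-0.376,-0.224,-0.06,0,0,1.29,0.5,-0.376,-0.224,-0.06,0,0,1.29,0.5,-0.376,-0.224,-0.06,0,0,1.29,0.5,-0.376,-0.224,-0.06,0,0,1.29,0.5,-0.376,-0.224,-0.045,0,0,1.29,0.5,-0.376,-0.224,-0.045,0,0,1.29,0.5,-0.376,-0.224,-0.045,0,0,1.29,0.5,-0.376,-0.224,-0.045,0,0,1.29,0.5])

```text
t: 2.4
tool_pos: [0.4911, 0.2039, 0.2751]
orientation: [2.341, 2.094, 0.001]
force: [0.2, -0.2, -0.3]
opening: 0.0463
gripper_force: 0.0
```

```bash
python3 - <<'E'
from poses import *
s=robot.read_state();print(s["t"],s["q"].round(2),s["tool_pos"])
p=BX+Bm@[-.0045,-.0185,.202]
print(*map(list,delta(shut(1),p)))
I,d,c=look("scene");save("pics/s1.png",cv2.resize(I[130:290,300:460],None,fx=3.5,fy=3.5,interpolation=cv2.INTER_CUBIC))
E
```

```text
2.4 [ 0.3  -0.07  1.61  0.    1.6   0.41] [0.49113055 0.20393274 0.2750755 ]
[np.float64(-0.0013), np.float64(0.0004), np.float64(0.0811)] [np.float64(0.0005), np.float64(-0.0003), np.float64(0.0022)]
```

View pics/s1.png

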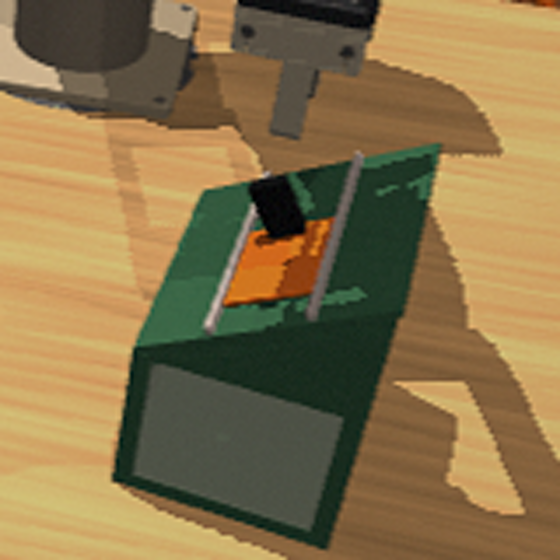

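The fingers are lined up above the tab at crop (277,205). Next I descend and grip it.

Emit:
move_arm(deltas=[-0.001,0,0.04,0,0,0,0.5,-0.001,0,0.081,0,0,0,0.5,-0.001,0,0.081,0,0,0,0.5,-0.001,0,0.081,0,0,0,0,-0.001,0,0.081,0,0,0,0,-0.001,0,0.081,0,0,0,0,-0.001,0,0.081,0,0,0,0], squeeze=20)

```text
t: 3.32
tool_pos: [0.4918, 0.2021, 0.1945]
orientation: [2.343, 2.092, 0.002]
force: [1.2, -0.5, 5.2]
opening: 0.0117
gripper_force: 20.0
```

Emit:
move_arm(deltas=[0,-0.015,0,0,0,0,0,0,-0.03,0,0,0,0,0,0,-0.045,0,0,0,0,0,0,-0.06,0,0,0,0,0,0,-0.066,0,0,0,0,0,0,-0.066,0,0,0,0,0])

```text
t: 4.08
tool_pos: [0.4266, 0.2097, 0.1945]
orientation: [2.341, 2.091, 0.007]
force: [10.5, 1.5, 1.1]
opening: 0.012
gripper_force: 20.0
```

Emit:
move_arm(deltas=[0,-0.005,0,0,0,0,0,0,-0.01,0,0,0,0,0,0,-0.01,0,0,0,0,0])

```text
t: 4.45
tool_pos: [0.4216, 0.2103, 0.1946]
orientation: [2.337, 2.084, 0.019]
force: [41.0, 1.1, -18.5]
opening: 0.0212
gripper_force: 20.0
```

```bash
python3 - <<'E'
from poses import *
I,d,c=look("scene");save("pics/s2.png",cv2.resize(I[130:290,300:460],None,fx=3.5,fy=3.5,interpolation=cv2.INTER_CUBIC))
E
```

```text
(no output)
```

View pics/s2.png

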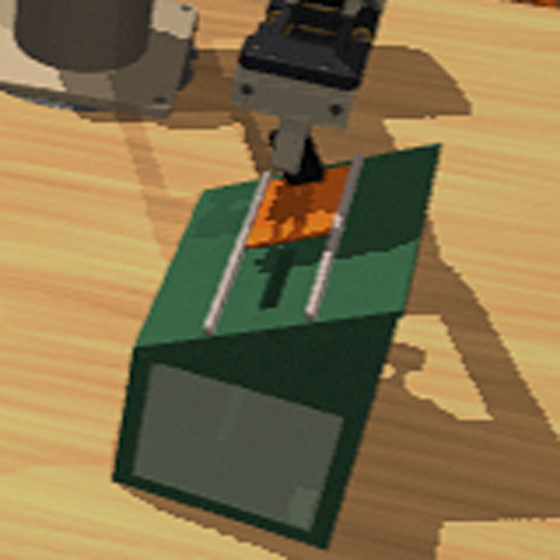

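The shutter is against its stop and the slot is clear at crop (272,280). I'll back off, release and rise.

Emit:
move_arm(deltas=[0,0.009,0,0,0,0,0,0,0.009,0,0,0,0,0.3,0,0.009,0,0,0,0,0.5,0,0.009,-0.06,0,0,0,0.5,0,0.009,-0.12,0,0,0,0.5,0,0.009,-0.18,0,0,0,0.5,0,0.009,-0.18,0,0,0,0.5])

```text
t: 5.38
tool_pos: [0.4256, 0.2102, 0.3793]
orientation: [2.34, 2.091, 0.013]
force: [-1.1, 0.5, 0.3]
opening: 0.0463
gripper_force: 0.0
```

```bash
python3 - <<'E'
from poses import *
p=KC-.040*xk
hov=p-.10*grasp(-1)[:,2]
print(p,hov)
for t in(hov+[0,0,.08],hov,p): print(*[x.tolist() for x in delta(grasp(-1),t)])
I,d,c=look("top");save("pics/t2.png",I)
# dark slot points on roof in box frame
I2,d2,c2=look("scene")
for n,I,c,d in(("top",I,c,d),("scene",I2,c2,d2)):
    b=(c-BX)@Bm; h=(b-[0,0,.17])@[0,-.5,.866]
    m=(d>0)&(abs(b[...,0]-.04)<.045)&(abs(b[...,1])<.03)&(h<-.01); print(n,m.sum(),np.percentile(b[m],[2,50,98],0).round(4) if m.any() else "")
E
```

```text
[ 0.48056692 -0.21211072  0.048     ] [ 0.49040795 -0.28213325  0.11871068]
[-0.4772, 0.1168, 0.1853] [0.1067, 0.7783, -0.2357]
[-0.4775, 0.1162, 0.2653] [0.1067, 0.7783, -0.2357]
[-0.4093, 0.098, 0.3361] [0.1067, 0.7783, -0.2357]
top 0 
scene 0
```

```bash
python3 - <<'E'
from poses import *
out=[]
for n,(u0,v0,w,h) in(("top",(120,150,85,95)),("scene",(325,160,105,117))):
    I,d,c=look(n); m=robot.camera_model(n)
    b=(c-BX)@Bm; hh=(b-[0,0,.17])@[0,-.5,.866]
    k=(d>0)&(hh<-.012)&(hh>-.2)&(abs(b[...,1])<.07)&(abs(b[...,0])<.09)
    # ray crossing with the roof plane for see-through pixels
    cam=(-np.array(m["R"]).T@np.array(m["t"])-BX)@Bm; hc=(cam-[0,0,.17])@[0,-.5,.866]
    q=b[k]; f=hc/(hc-hh[k]); x=cam+(q-cam)*f[:,None]
    x=x[(abs(x[:,0]-.04)<.045)&(abs(x[:,1])<.03)]
    print(n,len(x), np.percentile(x,[3,50,97],0).round(4).tolist() if len(x) else "")
    s=5; A=cv2.resize(I[v0:v0+h,u0:u0+w],None,fx=s,fy=s,interpolation=cv2.INTER_CUBIC)
    P=np.array([[x,y*.866,.17+y*.5] for x,y in((.007,-.007),(.073,-.007),(.073,.007),(.007,.007))])@Bm.T+BX
    X=P@np.array(m["R"]).T+np.array(m["t"]);uv=X@np.array(m["K"]).T;uv=uv[:,:2]/uv[:,2:]
    cv2.polylines(A,[(((uv-[u0,v0])+.5)*s).astype(int)],True,(255,255,0),1)
    out.append(cv2.resize(A,(395,440)))
save("pics/slot.png",np.hstack(out))
E
```

```text
top 95 [[0.0074, -0.0057, 0.1667], [0.0356, -0.0008, 0.1696], [0.0664, 0.0045, 0.1726]]
scene 20 [[0.0172, -0.0032, 0.1681], [0.0355, -0.0, 0.17], [0.0686, 0.0054, 0.1731]]
```

View pics/slot.png

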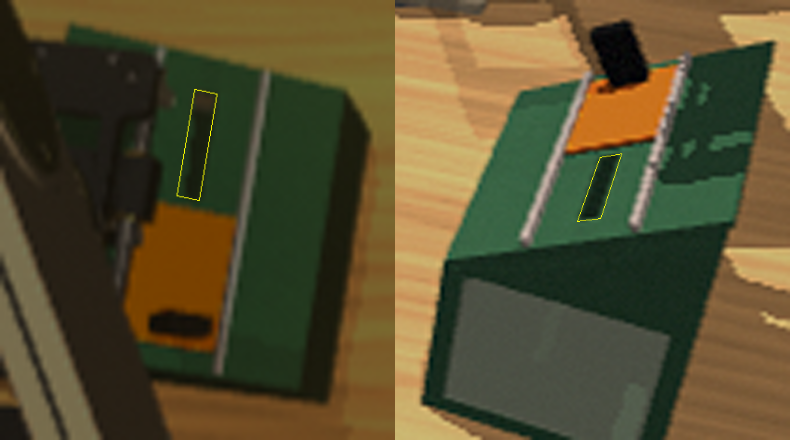

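The overlay sits on the slot in both views and the see-through pixels agree within about 1 mm across it; the shutter is fully open. Now the knife.

Emit:
move_arm(deltas=[-0.477,0.117,0.185,0.107,0.778,-0.236,1,-0.477,0.117,0.185,0.107,0.778,-0.236,1,-0.477,0.117,0.185,0.107,0.778,-0.236,1,-0.477,0.117,0.185,0.107,0.778,-0.236,1,-0.477,0.117,0.185,0.107,0.778,-0.236,1,-0.477,0.117,0.185,0.107,0.778,-0.236,1,-0.477,0.117,0.185,0.107,0.778,-0.236,1,-0.477,0.117,0.185,0.107,0.778,-0.236,1,-0.477,0.117,0.185,0.107,0.778,-0.236,1,-0.477,0.117,0.185,0.107,0.778,-0.236,1,-0.477,0.117,0.185,0.107,0.778,-0.236,1])

```text
t: 6.95
tool_pos: [0.4866, -0.2766, 0.1872]
orientation: [-1.619, -1.853, -0.661]
force: [-0.4, 0.3, 0.6]
opening: 0.0929
gripper_force: 0.0
```

```bash
python3 - <<'E'
from poses import *
p=KC-.040*xk
hov=p-.10*grasp(-1)[:,2]
s=robot.read_state();print(s["q"].round(2),s["tool_pos"].round(4))
for t in(hov,p): print(*[x.tolist() for x in delta(grasp(-1),t)])
for n in("top","scene"):
    I,d,c=look(n); i=I.astype(int)
    m=(d>0)&(abs(c[...,0]-.475)<.05)&(c[...,1]<-.06)&(c[...,1]>-.27)&(c[...,2]>.044)&(c[...,2]<.058)&(i[...,0]>i[...,2]*1.4)
    q=c[m];r=cv2.minAreaRect((q[:,:2]*1000).astype(np.float32));print(n,m.sum(),r)
E
```

```text
[-0.86  0.63  1.14  0.43  2.03 -0.94] [ 0.4866 -0.2766  0.1872]
[-0.0528, 0.0037, 0.0521] [-0.007, -0.0014, -0.0077]
[-0.0529, 0.0044, 0.1521] [-0.007, -0.0014, -0.0077]
top 648 ((473.705322265625, -174.15097045898438), (44.33675003051758, 141.3379669189453), 7.28925085067749)
scene 567 ((476.9739990234375, -172.03013610839844), (51.47059631347656, 143.2596435546875), 8.394960403442383)
```

Emit:
move_arm(deltas=[-0.053,0.004,0.052,-0.007,-0.001,-0.008,1,-0.053,0.004,0.052,-0.007,-0.001,-0.008,1,-0.053,0.004,0.1,-0.007,-0.001,-0.008,1,-0.053,0.0045,0.14,-0.007,-0.001,-0.008,1,-0.053,0.0045,0.152,-0.007,-0.001,-0.008,1,-0.053,0.0045,0.152,-0.007,-0.001,-0.008,1,-0.053,0.0045,0.152,-0.007,-0.001,-0.008,0.3,-0.053,0.0045,0.152,-0.007,-0.001,-0.008,0.3,-0.053,0.0045,0.152,-0.007,-0.001,-0.008,0.3,-0.053,0.0045,0.152,-0.007,-0.001,-0.008,0.3,-0.053,0.0045,0.152,-0.007,-0.001,-0.008,0.3], squeeze=55)

```text
t: 8.43
tool_pos: [0.4807, -0.2082, 0.0435]
orientation: [-1.619, -1.865, -0.67]
force: [0.5, 0.6, -0.7]
opening: 0.0476
gripper_force: 0.0
```

```bash
python3 - <<'E'
from poses import *
s=robot.read_state();R0=Ro.from_rotvec(s["orientation"]).as_matrix()
g=s["tool_pos"]-.008*R0[:,2];print(g, s["opening"],s["q"].round(2)); 
print("up .25 in tool", (R0.T@[0,0,.25]).round(3))
E
```

```text
[ 0.4815157  -0.21377913  0.04913982] 0.047557430207129554 [-0.81  0.66  1.38  0.43  1.76 -1.01]
up .25 in tool [ 0.176  0.    -0.177]
```

Emit:
move_arm(deltas=[0,0,0,0,0,0,0.3,0,0,0,0,0,0,0.3,0,0,0,0,0,0,0.3], squeeze=58)

```text
t: 8.8
tool_pos: [0.4807, -0.2082, 0.0434]
orientation: [-1.619, -1.865, -0.67]
force: [-0.5, -1.5, 0.1]
opening: 0.0434
gripper_force: 58.0
```

Emit:
move_arm(deltas=[0.01,0,-0.01,0,0,0,0.3,0.03,0,-0.03,0,0,0,0.3,0.06,0,-0.06,0,0,0,0.3,0.09,0,-0.09,0,0,0,0.3,0.12,0,-0.12,0,0,0,0.3,0.15,0,-0.15,0,0,0,0.3,0.176,0,-0.176,0,0,0,0.3,0.2,0,-0.2,0,0,0,0.3,0.2,0,-0.2,0,0,0,0.3,0.2,0,-0.2,0,0,0,0.3])

```text
t: 10.05
tool_pos: [0.4799, -0.2072, 0.3251]
orientation: [-1.619, -1.864, -0.669]
force: [0.4, 0.1, -3.3]
opening: 0.0431
gripper_force: 58.0
```

```bash
cat > hand.py <<'E'
from poses import *
# knife points in the tool (grasp-point) frame
s=robot.read_state();R0=Ro.from_rotvec(s["orientation"]).as_matrix();g=s["tool_pos"]-.008*R0[:,2]
print(s["t"],g.round(4),s["q"].round(2))
for n in("top","scene"):
    I,d,c=look(n); i=I.astype(int); q=(c-g)@R0
    m=(d>0)&(np.linalg.norm(q,axis=-1)<.16)&(abs(q[...,1])<.03)&(i[...,0]>i[...,2]*1.7)&(c[...,2]>.06)&(c[...,2]<.6)
    a=q[m]
    if len(a)<30: print(n,len(a));continue
    mu=np.median(a,0);a=a[np.linalg.norm(a-mu,axis=1)<.1];U=np.linalg.svd(a-a.mean(0),full_matrices=False)[2]
    L=U[0]*np.sign(U[0][2]+.0*U[0][0]); N=U[2]*np.sign(U[2][2])
    pr=(a@L); print(n,len(a),"mid",a.mean(0).round(4),"L",L.round(3),"N",N.round(3),"along",np.percentile(pr,[1,99]).round(4),"L world",(R0@L).round(3))
E
python3 hand.py; python3 - <<'E'
from h import *
I,d,c=look("scene");save("pics/s3.png",I)
E
```

```text
10.05 [ 0.4807 -0.2128  0.3307] [-0.81  0.39  1.21  0.52  2.16 -0.79]
top 1188 mid [ 0.0278 -0.0004  0.0192] L [ 0.524 -0.048  0.851] N [-0.173  0.972  0.162] along [-0.0573  0.1052] L world [-0.183  0.955 -0.234]
scene 510 mid [0.0392 0.0047 0.0368] L [0.696 0.056 0.716] N [-0.715 -0.042  0.698] along [-0.019   0.1101] L world [-0.084  0.996 -0.017]
```

View pics/s3.png

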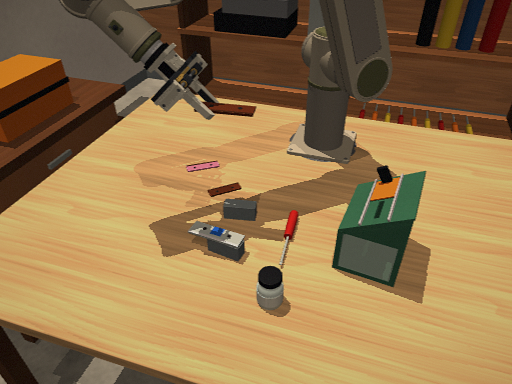

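The knife is gripped and comes up level off its block, at (232,108) in the picture; the new knife at (217,236), the jar and the screwdriver haven't moved. Next I compute the posting pose.

```bash
cat > post.py <<'E'
from poses import *
SL=BX+Bm@[.039,-.0003,.17]; d=Bm@[0,.5,-.8660]
if __name__=="__main__":
    R=post(-1,60)
    for k,u in((.14,.08),(.14,0),(.10,0),(.035,0)): print(k,(SL-d*k+[0,0,u]).round(3),*[x.tolist() for x in delta(R,SL-d*k+[0,0,u])])
E
python3 post.py
```

```text
0.14 [0.529 0.146 0.371] [0.2687, 0.0974, 0.2133] [-0.0688, -1.0409, 0.2563]
0.14 [0.529 0.146 0.291] [0.2122, 0.0974, 0.2699] [-0.0688, -1.0409, 0.2563]
0.1 [0.531 0.166 0.257] [0.2014, 0.1025, 0.3081] [-0.0688, -1.0409, 0.2563]
0.035 [0.535 0.198 0.2  ] [0.1839, 0.1106, 0.3702] [-0.0688, -1.0409, 0.2563]
```

Emit:
move_arm(deltas=[0.03,0.01,0.02,-0.007,-0.1,0.026,0.3,0.06,0.02,0.045,-0.014,-0.21,0.051,0.3,0.09,0.03,0.07,-0.021,-0.31,0.077,0.3,0.12,0.04,0.09,-0.028,-0.42,0.102,0.3,0.15,0.05,0.115,-0.034,-0.52,0.128,0.3,0.18,0.06,0.14,-0.041,-0.62,0.154,0.3,0.21,0.07,0.16,-0.048,-0.73,0.18,0.3,0.24,0.08,0.185,-0.055,-0.83,0.205,0.3,0.269,0.097,0.213,-0.062,-0.94,0.23,0.3,0.269,0.097,0.213,-0.069,-1.04,0.256,0.3,0.269,0.097,0.213,-0.069,-1.041,0.256,0.3,0.269,0.097,0.213,-0.069,-1.041,0.256,0.3])

```text
t: 11.7
tool_pos: [0.5282, 0.1434, 0.3643]
orientation: [2.202, 1.966, -0.29]
force: [0.3, 0.0, -2.0]
opening: 0.0431
gripper_force: 58.0
```

```bash
python3 hand.py; python3 post.py; python3 - <<'E'
from post import *
print("d",d.round(3))
I,_,c=look("scene");save("pics/s4.png",cv2.resize(I[60:300,270:470],None,fx=2.5,fy=2.5,interpolation=cv2.INTER_CUBIC))
E
```

```text
11.7 [0.5284 0.1455 0.372 ] [ 0.33  0.08  1.32 -0.25  1.84  0.39]
top 361 mid [-0.0143  0.0038 -0.0442] L [0.277 0.043 0.96 ] N [-0.953  0.141  0.269] along [-0.1081  0.056 ] L world [ 0.046  0.014 -0.999]
scene 525 mid [0.035  0.0072 0.032 ] L [ 0.708 -0.035  0.705] N [-0.705 -0.06   0.706] along [-0.032   0.1059] L world [ 0.023  0.502 -0.865]
0.14 [0.529 0.146 0.371] [0.002, -0.0001, 0.0012] [0.0024, 0.0006, -0.002]
0.14 [0.529 0.146 0.291] [0.0228, -0.0004, 0.0785] [0.0024, 0.0006, -0.002]
0.1 [0.531 0.166 0.257] [0.0511, -0.0005, 0.1068] [0.0024, 0.0006, -0.002]
0.035 [0.535 0.198 0.2  ] [0.097, -0.0007, 0.1527] [0.0024, 0.0006, -0.002]
d [ 0.057  0.497 -0.866]
```

View pics/s4.png

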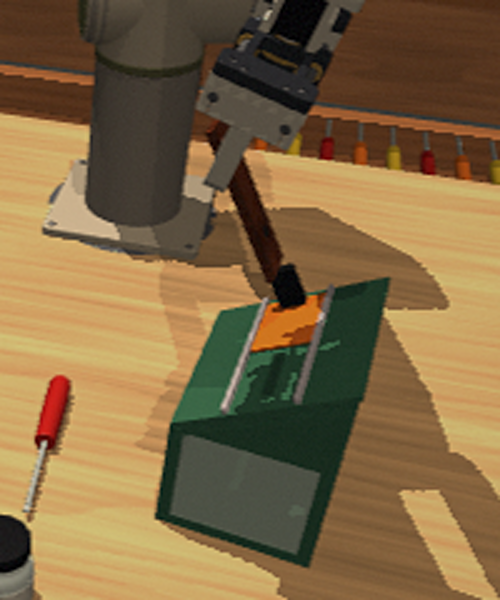

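The knife hangs at 60° in line with the slot: its direction reads (.02, .50, -.87), and the lower end is at crop (280,270). I'll insert it to just past the mouth and check the force.

Emit:
move_arm(deltas=[0.023,0,0.04,0.002,0.001,-0.002,0.3,0.023,0,0.079,0.002,0.001,-0.002,0.3,0.023,0,0.079,0.002,0.001,-0.002,0.3,0.037,0,0.093,0.002,0.001,-0.002,0.3,0.044,0,0.1,0.002,0.001,-0.002,0.3,0.051,0,0.107,0.002,0.001,-0.002,0.3,0.051,0,0.107,0.002,0.001,-0.002,0.3])

```text
t: 12.72
tool_pos: [0.5309, 0.1655, 0.2479]
orientation: [2.2, 1.969, -0.292]
force: [-0.6, -0.6, -2.5]
opening: 0.0431
gripper_force: 58.0
```

Emit:
move_arm(deltas=[0.005,0,0.005,0,0,0,0.3,0.012,0,0.012,0,0,0,0.3,0.02,0,0.02,0,0,0,0.3,0.028,0,0.028,0,0,0,0.3,0.036,0,0.036,0,0,0,0.3,0.043,0,0.043,0,0,0,0.3,0.046,0,0.046,0,0,0,0.3,0.046,0,0.046,0,0,0,0.3])

```text
t: 13.72
tool_pos: [0.5347, 0.1972, 0.1918]
orientation: [2.2, 1.968, -0.291]
force: [0.6, -0.5, -2.6]
opening: 0.0428
gripper_force: 58.0
```

Emit:
move_arm(deltas=[0,0,0,0,0,0,0.75,0,0,0,0,0,0,0.75,0,0,0,0,0,0,0.75,0,0,0,0,0,0,0.75,0,0,0,0,0,0,0.75,0,0,0,0,0,0,0.75])

```text
t: 14.48
tool_pos: [0.5348, 0.1972, 0.1921]
orientation: [2.201, 1.968, -0.29]
force: [-0.4, -0.5, 0.5]
opening: 0.0698
gripper_force: 0.0
```

```bash
python3 - <<'E'
from post import *
I,_,c=look("scene");save("pics/s5.png",cv2.resize(I[60:300,270:470],None,fx=2.5,fy=2.5,interpolation=cv2.INTER_CUBIC))
E
```

View pics/s5.png

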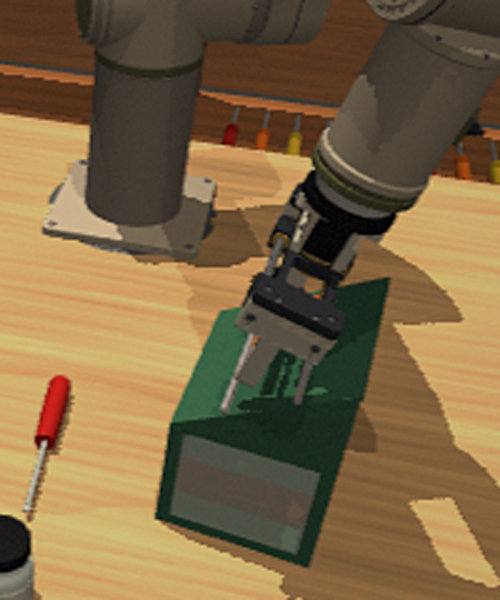

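The window shows brown inside at crop (240,490), so the knife has dropped in. Now I retract and go to the tab.

```bash
python3 - <<'E'
from post import *
p=np.array([.4275,.2100,.2025])
for u in(.12,): print(*[x.tolist() for x in delta(shut(1),p+[0,0,u])])
E
```

```text
[-0.0311, -0.108, -0.1185] [0.0008, 0.2629, 0.0017]
```

Emit:
move_arm(deltas=[0,0,-0.05,0,0,0,0.75,0,0,-0.1,0,0,0,0.75,-0.031,-0.05,-0.12,0,0.13,0,0.5,-0.031,-0.108,-0.1185,0,0.263,0,0.5,-0.031,-0.108,-0.1185,0,0.263,0,0.5,-0.031,-0.108,-0.1185,0,0.263,0,0.5,-0.031,-0.108,-0.1185,0,0.263,0,0.5])

```text
t: 15.4
tool_pos: [0.4286, 0.2103, 0.3145]
orientation: [2.341, 2.094, -0.0]
force: [0.8, 0.7, -0.3]
opening: 0.0465
gripper_force: 0.0
```

```bash
python3 - <<'E'
from post import *
p=np.array([.4275,.2100,.2025])
print(*[x.tolist() for x in delta(shut(1),p)])
for n in("top","scene"):
    I,d,c=look(n); b=(c-BX)@Bm; h=(b-[0,0,.17])@[0,-.5,.866]
    m=(d>0)&(h>.015)&(h<.055)&(abs(b[...,0])<.11)&(abs(b[...,1])<.07); print(n,m.sum(),np.percentile(b[m],[5,50,95],0).round(4).tolist() if m.any() else "")
    i=I.astype(int); w=(d>0)&(b[...,0]>-.09)&(b[...,0]<.1)&(abs(b[...,1])<.073)&(b[...,2]<.1)&(b[...,2]>-.01)&(i[...,0]>i[...,1]*1.25); print("brown",w.sum(),np.median(b[w],0) if w.any() else "")
E
```

```text
[-0.0003, -0.0011, 0.12] [0.0006, 0.0008, 0.0019]
top 55 [[-0.0773, -0.0325, 0.1989], [-0.0721, -0.0209, 0.2097], [-0.0663, -0.008, 0.2154]]
brown 16 [0.04502677 0.03685008 0.00905072]
scene 163 [[-0.072, -0.0285, 0.1833], [-0.0645, -0.0141, 0.2005], [-0.062, -0.0001, 0.2148]]
brown 77 [0.09803283 0.00831604 0.00027565]
```

Emit:
move_arm(deltas=[0,-0.001,0.06,0,0,0,0.5,0,-0.001,0.12,0,0,0,0.5,0,-0.001,0.12,0,0,0,0.5,0,-0.001,0.12,0,0,0,0,0,-0.001,0.12,0,0,0,0,0,-0.001,0.12,0,0,0,0,0,-0.001,0.12,0,0,0,0], squeeze=20)

```text
t: 16.38
tool_pos: [0.4273, 0.2105, 0.1958]
orientation: [2.341, 2.093, 0.004]
force: [0.4, 0.6, 8.7]
opening: 0.0119
gripper_force: 20.0
```

Emit:
move_arm(deltas=[0,0.015,0,0,0,0,0,0,0.03,0,0,0,0,0,0,0.045,0,0,0,0,0,0,0.06,0,0,0,0,0,0,0.07,0,0,0,0,0,0,0.075,0,0,0,0,0,0,0.075,0,0,0,0,0])

```text
t: 17.25
tool_pos: [0.5027, 0.2016, 0.1959]
orientation: [2.341, 2.092, 0.004]
force: [1.4, -1.6, 4.2]
opening: 0.0119
gripper_force: 20.0
```

Emit:
move_arm(deltas=[0,0.003,0,0,0,0,0,0,0.006,0,0,0,0,0,0,0.008,0,0,0,0,0,0,0.008,0,0,0,0,0])

```text
t: 17.75
tool_pos: [0.5065, 0.2012, 0.1957]
orientation: [-2.338, -2.092, 0.006]
force: [-20.7, -2.0, 18.3]
opening: 0.0118
gripper_force: 20.0
```

It's at the shut stop. I'll relieve the push, release and retreat.

Emit:
move_arm(deltas=[0,-0.004,0,0,0,0,0,0,-0.004,0,0,0,0,0.3,0,-0.004,0,0,0,0,0.5,0,-0.004,0,0,0,0,0.5,0,-0.004,-0.06,0,0,0,0.5,0,-0.004,-0.12,0,0,0,0.5,0,-0.1,-0.16,0,0,0,0.5,0,-0.1,-0.16,0,0,0,0.5,0,-0.1,-0.16,0,0,0,0.5])

```text
t: 18.88
tool_pos: [0.4089, 0.2128, 0.357]
orientation: [2.339, 2.095, 0.007]
force: [0.7, -0.1, 1.3]
opening: 0.0465
gripper_force: 0.0
```

```bash
python3 - <<'E'
from post import *
for n in("top","scene"):
    I,d,c=look(n); b=(c-BX)@Bm; h=(b-[0,0,.17])@[0,-.5,.866]
    m=(d>0)&(h>.015)&(h<.055)&(abs(b[...,0])<.11)&(abs(b[...,1])<.07); print(n,m.sum(),np.percentile(b[m],[5,50,95],0).round(4).tolist() if m.any() else "")
save("pics/s6.png",cv2.resize(I[60:320,180:470],None,fx=2,fy=2))
E
```

```text
top 69 [[0.0016, -0.0324, 0.1896], [0.006, -0.0183, 0.2068], [0.0131, 0.0001, 0.2152]]
scene 176 [[0.0065, -0.0285, 0.1843], [0.0145, -0.0142, 0.2009], [0.0171, -0.0001, 0.215]]
```

View pics/s6.png

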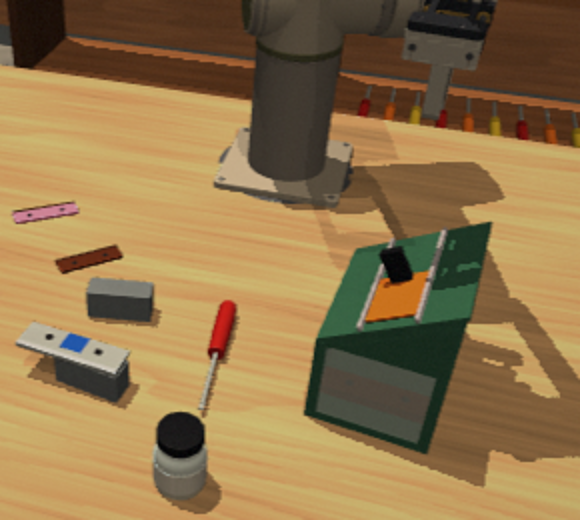

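The shutter is shut: the tab moved 78–79 mm between stops that are 80 mm apart. The knife shows through the window at (375,400) and the bystanders are untouched, so I'm handing in.

```bash
python3 -c "
from plant import robot
print(robot.close_job())"
```

```text
the job is handed in; nothing more can be done
None
```

The worn knife is in the blade box and the shutter is shut to within about 2 mm by camera. The new knife, jar and screwdriver look untouched. I handed the job in at about 19 s; no verdict came back.

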